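Seat the weighing pan on the hop scale

TASK

Get the hop scale ready for weighing: swing the clear front door of its draught guard open to about a right angle and leave it open, then set the steel pan down gently, neither dropped nor forced, on the scale's two orange pegs, with its pouring lip out through the doorway, so that it sits fully home, flat on the deck. Leave everything else on the table standing where it is.

Things in the scene. Friction and masses are not known exactly. Their poses are not given: they have to be found in the camera images.
- pan: square stainless weighing pan 120 x 120 mm, pouring lip on one side, on a black carrier plate; 0.3 to 0.55 kg. Origin: centre of its underside; lip towards -x, z up. Carrier 18 mm thick, with two round sockets from below, 19 mm wide, 15 mm deep, at x = -35 and +35 mm, y = 0. Dish rim 52 mm above the underside; two uprights at y = -60 and +60 mm carry a bar across it
- pan_bar (a point): middle of the pan's blue carrying bar, 105 mm above the pan's underside; the bar runs along the pan's y, 16 mm wide (x), 14 mm tall (z), 116 mm free between its uprights. Axes as the pan's
- pan_lip (a point): tip of the pan's pouring lip, at x = -125 mm of the pan, 20 mm above its underside; the lip is about 75 mm wide and 42 mm tall over the underside
- scale_seat (a point): point on the fixed white scale's flat deck midway between its two orange pegs, 45 mm above the table; -x is the scale's front (display, door), z up. Pegs at x = -35 and +35 mm, y = 0: 16 mm thick, 12 mm tall, tapered tips. Deck 200 x 200 mm, low display nose to x = -170. Clear walls at y = -87, +87 and x = +87 mm rise 90 mm above the deck, no roof; the door shuts the front at x = -92
- guard_door (a joint): the clear front door of the guard: 0 closed, grows as it swings outward (towards the scale's -x), limit 1.9 rad, stays where it is left; may start ajar
- guard_door_handle (a point): grip point on the door's red handle, a vertical bar 12 mm in diameter, 52 mm long, standing 37 mm off the door's face; 18 mm below the bar's top end, 140 mm along the door from the hinge. Axes turn with the door: -x points out of its face, y from hinge to free edge
- guard_door_hinge (a point): point on the door's vertical hinge line at the handle's height, at x = -92, y = -85 mm of the scale; the door is 167 mm wide from here and 84 mm tall, its lower edge at the deck's height, its top 15 mm above this point. Axes turn with the door
- can_red: bystander: red drinks can 66 mm in diameter, 122 mm tall, standing; origin under its centre
- can_green: bystander: green drinks can, same size and origin
- can_blue: bystander: blue drinks can, same size and origin
- hop_jar: bystander: green glass jar with white cap, 68 mm in diameter, 115 mm tall; origin under its centre
- cup: bystander: white ceramic cup without handle, 70 mm in diameter, 95 mm tall; origin under its centre
- tape_roll: bystander: yellow ring of packing tape lying flat, 90 mm across, 48 mm tall; origin under its centre
- tub: bystander: open clear plastic tub 110 x 150 x 60 mm; origin under its centre
There are look-alikes about, which are no part of the job. Of the things shaped like the pan, the stainless one is meant.

How it is judged:
On the way:
1. the guard door is swung wide open (past 1.15 rad) while the pan is not yet on the scale (value of joint guard_door above 1.15 rad and horizontal distance between pan and scale_seat above 0.05 m), for 0.2 s.
At the end, for the whole second after the job is handed in: The pan rests on the scale: its underside's centre within 4 mm sideways and 3 mm in height of the seat point between the pegs, tilted under 0.04 rad, square to the scale within 0.06 rad, lip out of the front, at rest (under 0.02 m/s and 0.1 rad/s), and the door still open past 1.1 rad (horizontal distance between pan and scale_seat below 0.004 m and z of pan in the frame of scale_seat between -0.003 and 0.003 m and angle between pan's own z axis and vertical below 0.04 rad and angle between the x axis of pan and the x axis of scale_seat, either way round below 0.06 rad and x of pan_lip in the frame of scale_seat below -0.1 m and value of joint guard_door above 1.1 rad and linear speed of pan below 0.02 m/s and angular speed of pan below 0.1 rad/s); the robot touches nothing.
It fails at once if a bystander (can_red, can_green, can_blue, hop_jar, cup, tape_roll, tub) is moved more than 30 mm (distance of any of can_red, can_green, can_blue, hop_jar, cup, tape_roll, tub from where it was at the start of the episode above 0.03 m).
It fails at once if the pan is forced against the scale: more than 60 N between the pan and the scale or its guard (contact force between pan and scale above 60 N).
It fails at once if the pan is dropped onto its seat: it comes down on the deck (last 15 mm above it) faster than 0.3 m/s (horizontal distance between pan and scale_seat below 0.03 m and z of pan in the frame of scale_seat below 0.015 m and linear speed of pan above 0.3 m/s).
It also fails if it takes over 67 s, if anything falls off the work surface, if the arm or the gripper's body presses on something with over 40 N, if the wrist force passes 120 N, or if a joint passes its speed limit or range.

ROBOT

A 6-joint arm with a two-finger parallel gripper is mounted at the origin on the work surface. World frame = base frame: x ahead of the robot, y to its left, z up, the work surface at z = 0. Lengths are in m, angles in rad, forces in N, time in s.
With the tool pointing down it reaches from about 0.275 to 0.875 m from the base axis. Payload 12.5 kg.
Tool frame: the origin (TCP) lies at the very end of the fingers, on their centre line; the grasp point (between the pads) lies 19 mm behind it; x points along the fingers, y is the direction in which the jaws open and shut, and the axes are right-handed (so a half turn about x gives the same grasp; the last joint's range is limited). The gripper opens to 85 mm and grips with 20 to 120 N. Pads are 22 mm wide; open, the fingers measure 114 mm over their backs; the gripper's body (76 mm by 85 mm) begins 54 mm behind the grasp point. The pads swing forward as they close: fully open they stand 13 mm farther back than shut.
Start: joints at [-1.374, 0.351, 1.652, -0, 1.139, -0.085], TCP at [0.153, -0.528, 0.231] pointing down, gripper open.
Joint ranges: [-2.75, 2.75], [-0.79, 2.1], [0.01, 2.65], [-1.57, 4.71], [0.07, 3.14], [-2.87, 2.87]. Speed limits (rad/s): [2.22, 2.22, 2.79, 3.14, 3.14, 3.14].

INTERFACE

Orientations are given as a 3x3 rotation matrix whose columns are the frame's x, y, z axes.
In Python, from bench import manip gives the robot as it stands. Calls block until the motion is done:
- manip.move_ptp(position, orientation): joint-space move of the TCP to a pose.
- manip.move_l(position, attitude=None, max_speed=0.15): straight line of the TCP; attitude=None keeps the orientation; max_speed is the mean speed in m/s.
- manip.move_j(angles): joint-space move.
- manip.set_gripper(opening, effort=None): opening from 0.0 (shut) to 1.0 (fully open); effort is the grip in N (None keeps the last); returns when the fingers have stopped.
- manip.dwell(seconds).
- manip.inverse_kinematics(position, orientation): joint angles nearest the present ones, or None.
- manip.grab_frame(name): name is "scene" or "top"; returns (picture, depth): 400x640x3 uint8, red, green, blue; 400x640 float32, m along the optical axis (not along the pixel's ray), 0 where there is no reading.
- manip.get_calibration(name): a dict with "camera_matrix" (3x3 intrinsics, pixels), "R" (3x3) and "t" (3): a world point X has camera coordinates R X + t. Camera axes: x right, y down, z forward; pixel columns grow to the right and rows downward; lengths in m; the calibration is good to about 2 mm. A picture is of the moment at which its call begins. get_calibration takes no time and is no camera call.
A pose or a line that the arm cannot do raises manip.Unreachable and nothing moves.
- manip.sign_off(): hands the job in, once; it reports no verdict.
Trained networks look in the newest picture that a camera, given by its name, has taken for a name from the list of things; names that differ only in an ending like _2 or _b are one class to them, and where a whole thing is asked for, a point or a joint stands for the part that bears it (a point fixed in the world has none). Each returns a list of dicts, best first, with "confidence" (0 to 1); they miss things now and then, are a little off and sometimes report something else, mostly with a low value. They report only what shows in the picture. A call takes as long as a camera call. They do not tell look-alikes from the thing itself.
- manip.look_for(camera, name): "at" ([x, y, z] in m, in world coordinates, good to about 4 mm: the middle of the surface that is visible of it).
Readings, each from a call of its own:
- manip.current_time(): time.
- manip.current_qpos(): joint angles.
- manip.current_joint_vel(): joint speeds.
- manip.current_joint_torque(): joint torques, N m.
- manip.current_ee_pos(): TCP position.
- manip.current_tcp_rot(): TCP orientation.
- manip.current_force(): force on the tool from outside, world axes, zero at the start.
- manip.current_ft_torque(): the same for the moment, N m.
- manip.current_grip_width(): opening from 0.0 (shut) to 1.0 (fully open).
Only numpy, scipy, OpenCV 4.12 (cv2) and the standard library are available. Lean on these libraries where they do the work, as an engineer would, in place of code of your own. Each camera call takes 0.05 s, during which the arm holds its last target.

## Working session

There is one attempt and no reset: what is moved stays moved. The work goes in short steps, each a Python script; the robot and the scene stay as the last script left them, time stands still between calls to the robot, and variables do not carry over. Pictures are saved under pics/ and viewed, and the job is handed in when it is done.

```bash
ls; mkdir -p pics; python3 - <<'E'
from bench import manip as m
import cv2,numpy as np
print(m.current_time())
for c in ("scene","top"):
    p,d=m.grab_frame(c); cv2.imwrite(f"pics/{c}0.png",cv2.cvtColor(p,cv2.COLOR_RGB2BGR)); np.save(f"{c}0.npy",d)
    k=m.get_calibration(c); print(c,k)
    for n in ["pan","pan_bar","pan_lip","guard_door_handle","guard_door","scale_seat"]:
        try: print(n,[(np.round(r["at"],3),round(r["confidence"],2)) for r in m.look_for(c,n)])
        except Exception as e: print(n,repr(e))
print(m.current_time())
E
```

```text
pics
0.0
scene {'camera_matrix': array([[389.19661258,   0.        , 325.70447275],
       [  0.        , 389.19661258, 201.59120141],
       [  0.        ,   0.        ,   1.        ]]), 'R': array([[ 0.11595569,  0.99295918, -0.02421468],
       [ 0.51423655, -0.08087321, -0.85382685],
       [-0.84977353,  0.08655401, -0.51999361]]), 't': array([ 0.01580258, -0.19904648,  1.53966644])}
pan [(array([ 0.399, -0.515,  0.034]), 0.98), (array([ 0.623, -0.199,  0.037]), 0.97), (array([ 0.335, -0.276,  0.032]), 0.72), (array([0.538, 0.24 , 0.093]), 0.66), (array([0.316, 0.358, 0.043]), 0.21)]
pan_bar [(array([ 0.623, -0.201,  0.041]), 0.83), (array([ 0.336, -0.276,  0.032]), 0.8), (array([ 0.398, -0.514,  0.03 ]), 0.59), (array([0.316, 0.357, 0.041]), 0.56), (array([0.541, 0.237, 0.097]), 0.27)]
pan_lip [(array([ 0.396, -0.51 ,  0.029]), 0.97), (array([ 0.622, -0.199,  0.037]), 0.87), (array([ 0.339, -0.278,  0.035]), 0.64), (array([ 0.616, -0.326,  0.077]), 0.63)]
guard_door_handle [(array([0.538, 0.238, 0.094]), 0.7)]
guard_door [(array([0.541, 0.236, 0.096]), 0.91)]
scale_seat [(array
[... 496 characters left out ...]
-9.97675485e-01]]), 't': array([-0.08777161,  0.5378155 ,  1.52171441])}
pan [(array([ 0.603, -0.212,  0.017]), 0.87), (array([ 0.327, -0.27 ,  0.022]), 0.77), (array([ 0.374, -0.502,  0.021]), 0.57), (array([0.532, 0.253, 0.133]), 0.33)]
pan_bar [(array([ 0.603, -0.216,  0.02 ]), 0.76), (array([ 0.329, -0.266,  0.023]), 0.74)]
pan_lip [(array([ 0.607, -0.218,  0.023]), 0.77), (array([ 0.376, -0.5  ,  0.022]), 0.76), (array([ 0.584, -0.318,  0.118]), 0.66), (array([ 0.325, -0.272,  0.022]), 0.65), (array([0.529, 0.258, 0.132]), 0.54)]
guard_door_handle [(array([0.528, 0.254, 0.132]), 0.66)]
guard_door [(array([0.539, 0.252, 0.134]), 0.6)]
scale_seat [(array([0.594, 0.229, 0.045]), 0.61)]
0.7
```

View pics/scene0.png

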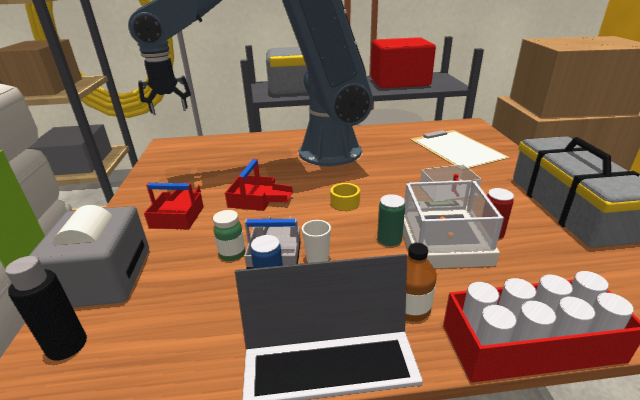

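View pics/top0.png

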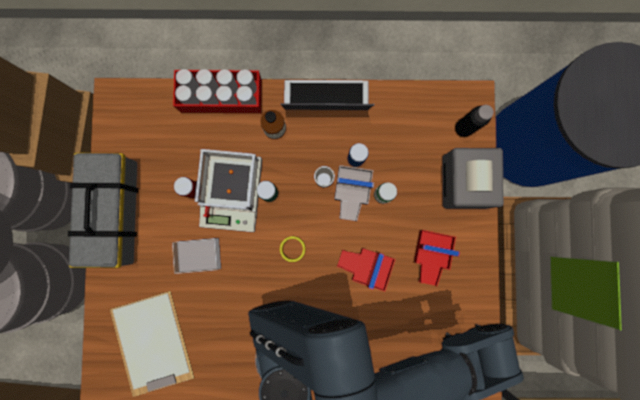

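The stainless pan shows at scene (272,240) and top (354,185). The candidates that could be mistaken for it are the two red pans, at top (435,257) / scene (175,205) and top (367,268) / scene (258,190). I choose the grey one and will check it in close crops.

```bash
python3 - <<'E'
import cv2,numpy as np
t=cv2.imread("pics/top0.png"); s=cv2.imread("pics/scene0.png")
a=cv2.resize(t[135:240,170:290],None,fx=5,fy=5,interpolation=cv2.INTER_CUBIC)
b=cv2.resize(t[135:225,300:410],None,fx=6,fy=6,interpolation=cv2.INTER_CUBIC)
c=cv2.resize(s[155:275,375:525],None,fx=5,fy=5,interpolation=cv2.INTER_CUBIC)
d=cv2.resize(s[200:290,200:340],None,fx=5,fy=5,interpolation=cv2.INTER_CUBIC)
for n,i in zip("abcd",(a,b,c,d)): cv2.imwrite(f"pics/crop_{n}.png",i)
E
```

```text
(no output)
```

View pics/crop_a.png

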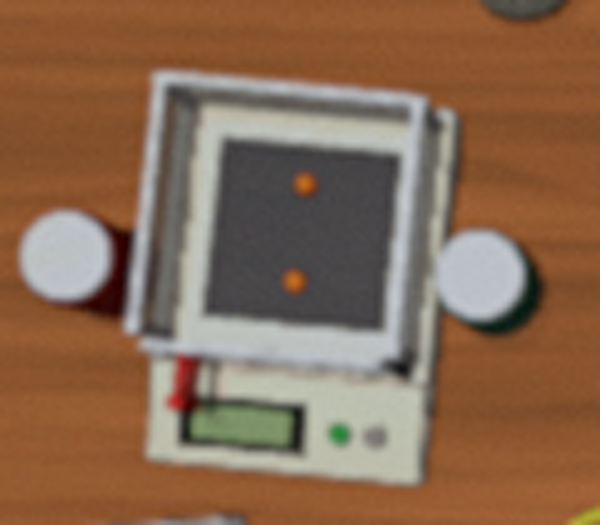

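View pics/crop_b.png

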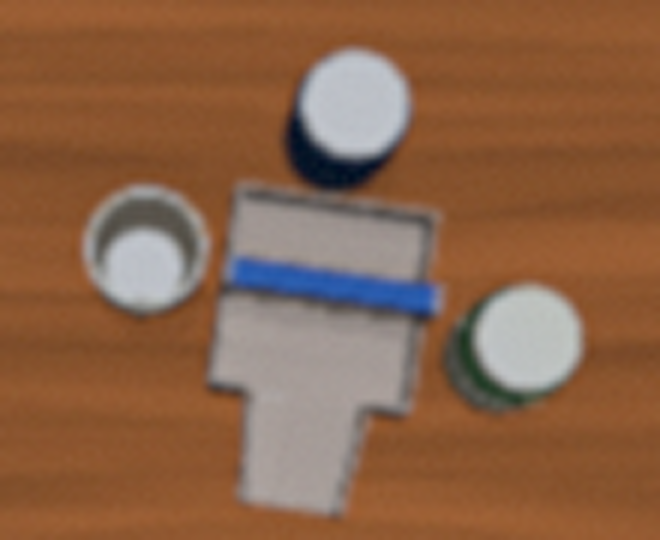

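View pics/crop_c.png

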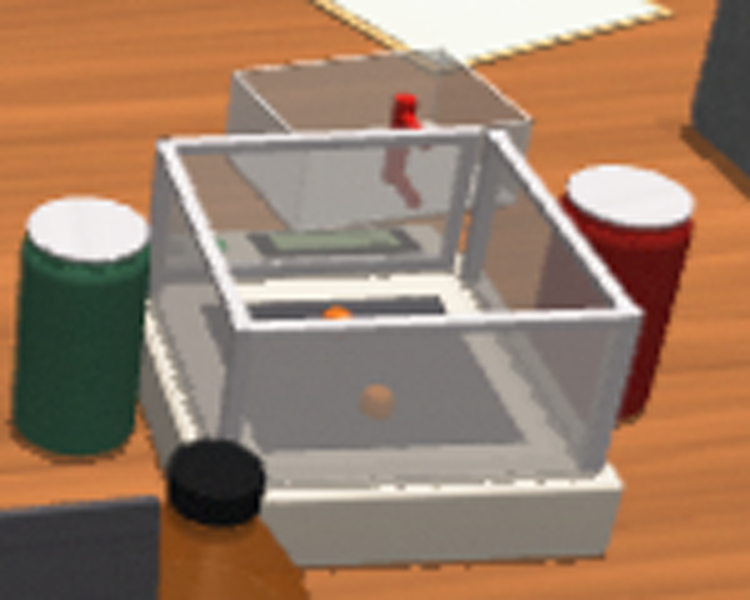

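View pics/crop_d.png

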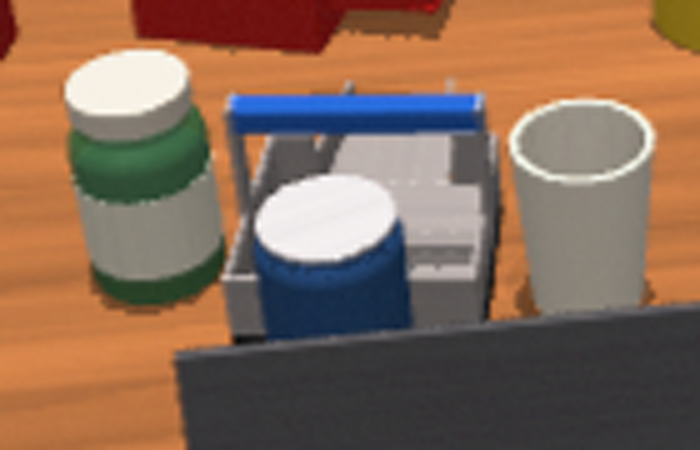

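The close crop confirms it: the pan with the stainless dish, at crop b centre (335,285), has a blue bar and its lip towards the robot. The scale's door is nearly shut or a little ajar, with its red handle at crop a (180,385). Next I measure both poses sub-pixel.

```bash
cat > vis.py <<'E'
import cv2,numpy as np
from bench import manip as m
K={c:m.get_calibration(c) for c in("scene","top")}
def ray(c,u,v,z):
    k=K[c]; C=-k["R"].T@k["t"]; d=k["R"].T@np.linalg.inv(k["camera_matrix"])@[u,v,1.]
    return C+d*(z-C[2])/d[2]
def proj(c,X):
    k=K[c]; p=k["camera_matrix"]@(k["R"]@np.asarray(X,float).T+k["t"][:,None]); return (p[:2]/p[2]).T
E
python3 - <<'E'
from vis import *
t=cv2.imread("pics/top0.png"); s=cv2.imread("pics/scene0.png")
for c,im in(("top",t),("scene",s)):
    print(c,"cam",-K[c]["R"].T@K[c]["t"])
    h=cv2.cvtColor(im,cv2.COLOR_BGR2HSV)
    for n,lo,hi,zz in(("orange",(5,170,120),(14,255,255),.054),("blue",(105,150,120),(120,255,255),.11),("red",(0,180,70),(4,255,255),.129)):
        mk=cv2.inRange(h,lo,hi); N,L,S,Ce=cv2.connectedComponentsWithStats(mk)
        for i in range(1,N):
            if S[i,4]<3: continue
            ys,xs=np.where(L==i)
            r=cv2.minAreaRect(np.c_[xs,ys].astype(np.float32))
            if n=="orange" and not(150<Ce[i][1]<250): continue
            print(n,S[i,4],Ce[i].round(1),[np.round(x,1) for x in r],ray(c,*Ce[i],zz).round(4))
E
```

```text
top cam [ 0.43347591 -0.08386043  1.55487305]
orange 38208 [280.2 219.5] [array([289.5, 239. ]), array([320., 417.]), np.float64(90.0)] [0.4946 0.0384 0.054 ]
orange 7 [130.4 156.1] [array([130.3, 156.3]), array([3.5, 1.4]), np.float64(45.0)] [0.7166 0.5749 0.054 ]
orange 12 [230.5 171.5] [array([230.5, 171.5]), array([2.8, 2.8]), np.float64(45.0)] [0.664  0.2172 0.054 ]
orange 5 [381.8 174.6] [array([382. , 174.5]), array([2., 1.]), np.float64(0.0)] [ 0.6567 -0.3206  0.054 ]
orange 12 [228.7 190.8] [array([228.5, 190.5]), array([3., 3.]), np.float64(90.0)] [0.5952 0.2223 0.054 ]
orange 4 [172.  201.5] [array([172. , 201.5]), array([2.1, 0.7]), np.float64(45.0)] [0.5555 0.4219 0.054 ]
orange 4 [167.  217.8] [array([167.3, 217.8]), array([2.8, 0.7]), np.float64(45.0)] [0.4979 0.4378 0.054 ]
orange 4 [366.5 217. ] [array([366.5, 217. ]), array([3., 0.]), np.float64(180.0)] [ 0.5055 -0.266   0.054 ]
orange 4 [380.2 221.5] [array([380. , 221.5]), array([1., 2.]), np.float64(90.0)] [ 0.49   -0.3145  0.054 ]
orange 8 [146.8 228.4] [array([146.5, 228.5]), array([3., 3.]), np.float64(90.0)] 
[... 6594 characters left out ...]
), array([42.1, 58.5]), np.float64(85.4)] [ 0.5656 -0.4527  0.129 ]
red 315 [503.  211.5] [array([504.4, 213.1]), array([44. , 21.9]), np.float64(73.7)] [0.6971 0.3225 0.129 ]
red 10 [570.1 280.7] [array([570., 281.]), array([2., 4.]), np.float64(90.0)] [0.9326 0.3263 0.129 ]
red 18 [535.2 284.9] [array([535.5, 284.5]), array([5.7, 4.2]), np.float64(45.0)] [0.934  0.2583 0.129 ]
red 26 [499.7 289.5] [array([498.8, 290.4]), array([4.8, 8.2]), np.float64(15.9)] [0.9358 0.1904 0.129 ]
red 7348 [535.7 348.5] [array([539.7, 345.8]), array([196.2,  88.5]), np.float64(7.8)] [1.0608 0.1822 0.129 ]
red 6 [608.2 290.8] [array([608.6, 290.9]), array([3.5, 1.3]), np.float64(18.4)] [0.9655 0.3749 0.129 ]
```

```bash
cat >> vis.py <<'E'
def T(p,yaw,X):
    c,s=np.cos(yaw),np.sin(yaw); X=np.asarray(X,float)
    return np.c_[p[0]+c*X[:,0]-s*X[:,1],p[1]+s*X[:,0]+c*X[:,1],p[2]+X[:,2]]
def overlay(c,im,polys,box,f):
    o=cv2.resize(im[box[1]:box[3],box[0]:box[2]],None,fx=f,fy=f,interpolation=cv2.INTER_CUBIC)
    for X,col in polys:
        q=((proj(c,X)-[box[0],box[1]]+.5)*f-.5)
        cv2.polylines(o,[np.round(q*8).astype(np.int32)],False,col,1,cv2.LINE_AA,3)
    return o
def rect(x0,x1,y0,y1,z): return [(x0,y0,z),(x1,y0,z),(x1,y1,z),(x0,y1,z),(x0,y0,z)]
def scalepolys(seat,yaw,th):
    P=[]
    P.append((T(seat,yaw,rect(-.1,.1,-.1,.1,0)),(0,255,0)))
    P.append((T(seat,yaw,[(-.09,-.087,.09),(.087,-.087,.09),(.087,.087,.09),(-.09,.087,.09)]),(255,255,0)))
    for x in(-.035,.035): P.append((T(seat,yaw,[(x+.008*np.cos(a),.008*np.sin(a),.008) for a in np.linspace(0,6.3,13)]),(255,0,255)))
    h=T(seat,yaw,[(-.092,-.085,0)])[0]
    P.append((T(h,yaw+th,[(0,0,0),(0,0,.084),(0,.167,.084),(0,.167,0),(0,0,0)]),(0,0,255)))
    P.append((T(h,yaw+th,[(-.037,.14,.087),(-.037,.14,.035)]),(255,255,255)))
    return P
def panpolys(p,yaw):
    return [(T(p,yaw,rect(-.06,.06,-.06,.06,.052)),(0,255,0)),(T(p,yaw,rect(-.008,.008,-.058,.058,.112)),(255,255,0)),
     (T(p,yaw,[(-.125,-.0375,.042),(-.125,.0375,.042)]),(0,0,255)),(T(p,yaw,rect(-.06,.06,-.06,.06,0)),(255,0,255))]
E
cat > ov.py <<'E'
from vis import *
import sys
def run(seat,yaw,th,pan,pyaw,tag,t,s):
    cv2.imwrite(f"pics/{tag}_ts.png",overlay("top",t,scalepolys(seat,yaw,th),(175,135,285,235),6))
    cv2.imwrite(f"pics/{tag}_ss.png",overlay("scene",s,scalepolys(seat,yaw,th),(385,160,515,270),6))
    a=overlay("top",t,panpolys(pan,pyaw),(310,145,400,235),5); b=overlay("scene",s,panpolys(pan,pyaw),(220,200,320,290),5)
    cv2.imwrite(f"pics/{tag}_p.png",np.hstack([a[:450,:400],b[:450,100:500]]) if 0 else np.vstack([a[:300],np.hstack([b[:280,:450]])]))
if __name__=="__main__":
    run((.6296,.2198,.045),-.075,0.0,(.622,-.220,0),-.150,"o1",cv2.imread("pics/top0.png"),cv2.imread("pics/scene0.png"))
E
python3 ov.py
```

```text
(no output)
```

View pics/o1_ts.png

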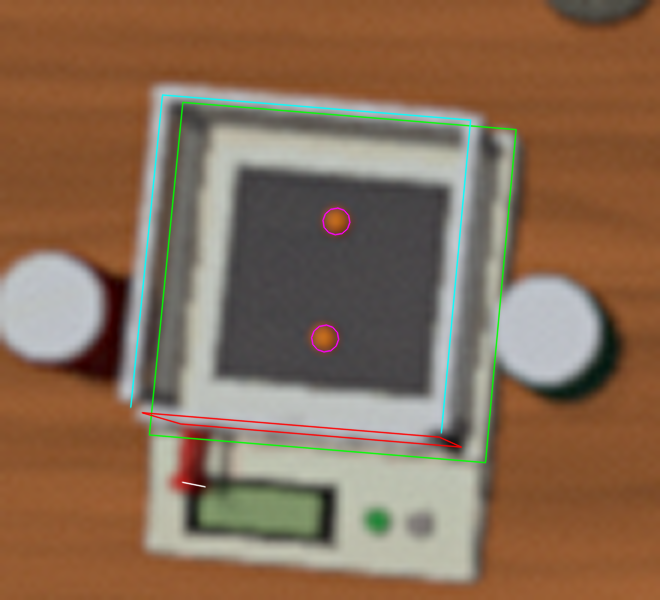

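View pics/o1_ss.png

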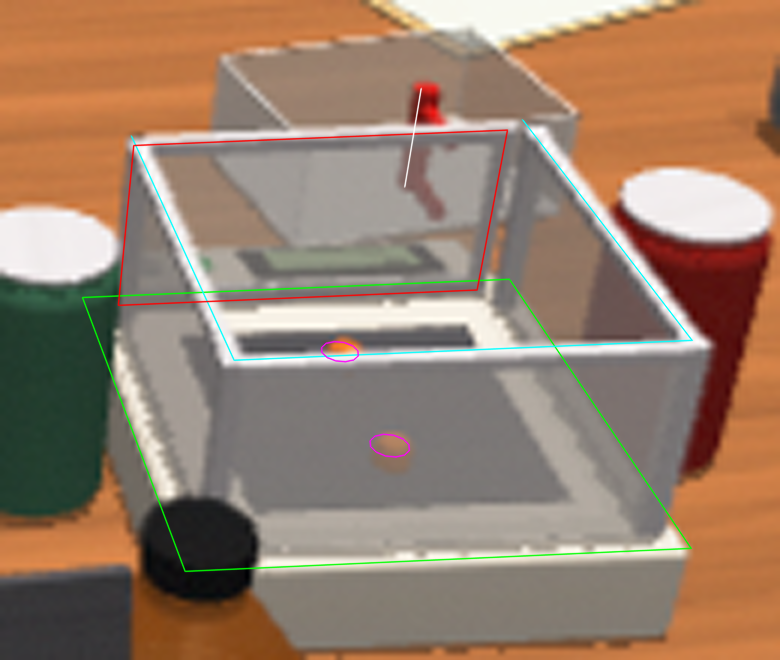

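View pics/o1_p.png

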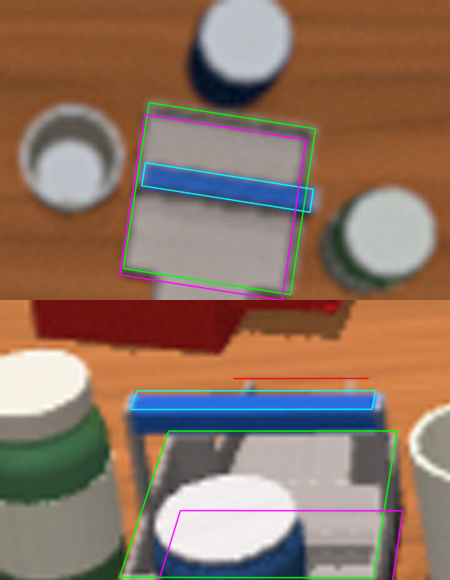

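```bash
cat > rob.py <<'E'
from vis import *
def Rd(phi):
    c,s=np.cos(phi),np.sin(phi)
    return np.array([[0,c,s],[0,s,-c],[-1,0,0.]])
SEAT=np.array([.6296,.2198,.045]); SY=-.075
PAN=np.array([.622,-.220,0.]); PY=-.150
HG=T(SEAT,SY,[(-.092,-.085,.069)])[0]
def handle(th,hg=HG): return T(hg,SY+th,[(-.037,.140,0)])[0]
E
python3 - <<'E'
from rob import *
print(m.current_tcp_rot().round(3), HG, handle(0),handle(1.5))
off=np.array([0,0,-.019])
for base in(np.pi/2,-np.pi/2):
    for th in(0,.5,1,1.5):
        print(base,th,np.round(m.inverse_kinematics(handle(th)+off,Rd(SY+base+th)),2))
for ph in(0,np.pi):
    print(ph,np.round(m.inverse_kinematics(PAN+[0,0,.086],Rd(PY+ph)),2),np.round(m.inverse_kinematics(SEAT+[0,0,.2],Rd(SY+ph)),2))
for c in("top",):
    for n in["can_red","can_green","can_blue","hop_jar","cup","tape_roll","tub"]:
        print(n,[(np.round(r["at"],3),round(r["confidence"],2)) for r in m.look_for(c,n)][:3])
E
```

```text
[[ 0.     0.278 -0.961]
 [-0.    -0.961 -0.278]
 [-1.     0.     0.   ]] [0.5314896  0.14193248 0.114     ] [0.50508378 0.28431132 0.114     ] [0.38759956 0.12566428 0.114     ]
1.5707963267948966 0 [ 0.43  0.57  1.68 -0.    0.89 -1.06]
1.5707963267948966 0.5 [ 0.43  0.47  1.87 -0.    0.8  -1.56]
1.5707963267948966 1 [ 0.35  0.37  2.03 -0.    0.73 -2.14]
1.5707963267948966 1.5 [ 0.2   0.32  2.12 -0.    0.7  -2.8 ]
-1.5707963267948966 0 [ 0.43  0.57  1.68 -0.    0.89  2.08]
-1.5707963267948966 0.5 [ 0.43  0.47  1.87 -0.    0.8   1.58]
-1.5707963267948966 1 [ 0.35  0.37  2.03 -0.    0.73  1.  ]
-1.5707963267948966 1.5 [ 0.2   0.32  2.12 -0.    0.7   0.34]
0 [-0.41  0.71  1.45 -0.    0.98 -0.26] [ 0.27  0.56  1.3  -0.    1.28  0.34]Traceback (most recent call last):
  File "<stdin>", line 8, in <module>
    return _wrapfunc(a, 'round', decimals=decimals, out=out)
    return _wrapit(obj, method, *args, **kwds)
    result = getattr(arr, method)(*args, **kwds)
TypeError: unsupported operand type(s) for *: 'NoneType' and 'float'
```

```bash
python3 - <<'E'
from rob import *
h=handle(0.0); R=Rd(SY-np.pi/2)
m.set_gripper(0.45,30)
m.move_ptp(h+[0,0,.09],R)
print(m.current_time(),m.current_ee_pos(),m.current_force().round(2))
for c in("scene","top"):
    p,d=m.grab_frame(c); p=cv2.cvtColor(p,cv2.COLOR_RGB2BGR); cv2.imwrite(f"pics/{c}1.png",p)
    b=(385,90,515,270) if c=="scene" else (175,135,285,235)
    cv2.imwrite(f"pics/{c}1c.png",cv2.resize(p[b[1]:b[3],b[0]:b[2]],None,fx=3.3,fy=3.3,interpolation=cv2.INTER_CUBIC))
E
```

```text
4.325 [0.50536188 0.28381606 0.20401455] [-0.4   0.08 -0.02]
```

View pics/scene1c.png

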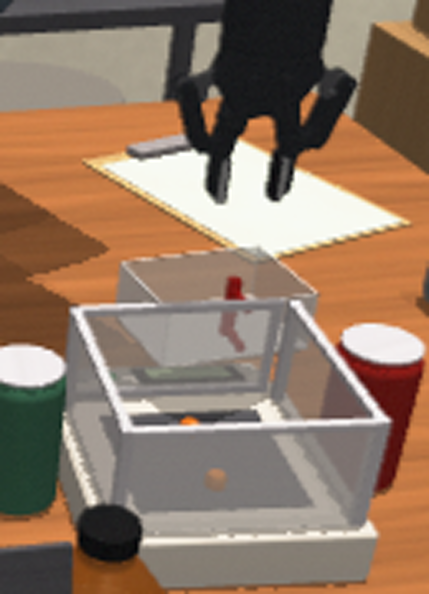

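View pics/top1c.png

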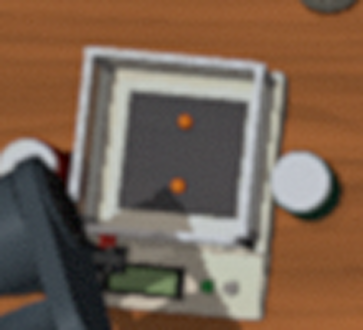

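The fingers are centred over the handle: in the scene crop the finger midpoint is at (247,195), against the handle at (235,290) plus about 15 px of expected perspective. I go down and grip.

```bash
python3 - <<'E'
from rob import *
h=handle(0.0)
m.move_l(h+[0,0,-.019],max_speed=.08)
print(m.current_ee_pos().round(4),m.current_force().round(2))
m.set_gripper(0.0,25)
print(m.current_time(),m.current_grip_width(),m.current_ee_pos().round(4),m.current_force().round(2))
p,d=m.grab_frame("scene"); p=cv2.cvtColor(p,cv2.COLOR_RGB2BGR)
cv2.imwrite("pics/scene2c.png",cv2.resize(p[120:270,385:515],None,fx=4,fy=4,interpolation=cv2.INTER_CUBIC))
E
```

```text
[0.5053 0.2844 0.0955] [-0.7   0.73  0.64]
6.2833 0.1280637162806622 [0.5051 0.2871 0.0956] [-3.81 20.04 -1.13]
```

View pics/scene2c.png

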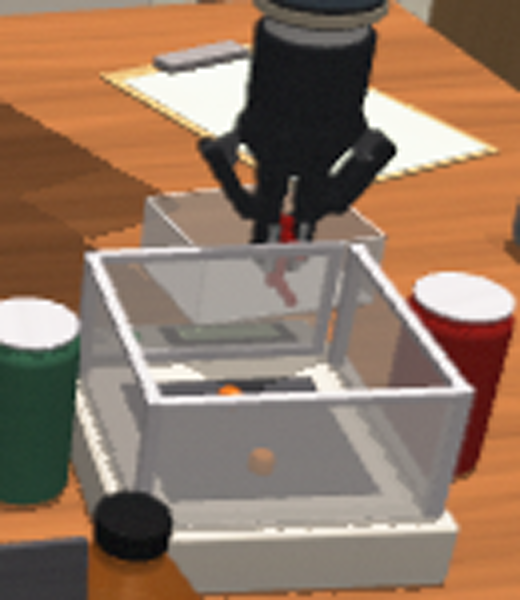

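```bash
python3 - <<'E'
from rob import *
off=np.array([0,0,-.019]); R0=Rd(SY-np.pi/2)
hg=HG+[0,.0028,0]
m.move_l(handle(0,hg)+off,R0,max_speed=.05)
f=m.current_force(); print(m.current_ee_pos().round(4),f.round(2))
r=0.
for th in np.arange(.1,.61,.1):
    d=np.array([-np.sin(SY+th),np.cos(SY+th),0])  # radial (door y)
    m.move_l(handle(th,hg)+off+d*r,Rd(SY-np.pi/2+th),max_speed=.10)
    f=m.current_force(); fr=f@d; ft=f@np.array([np.cos(SY+th),np.sin(SY+th),0])
    if abs(fr)>5: r+=np.clip(fr/7400*.6,-.002,.002)
    print(round(th,2),m.current_ee_pos().round(4),"fr",round(fr,1),"ft",round(ft,1),"fz",f[2].round(1),"r",round(r,4),m.current_grip_width().__round__(3))
    if np.linalg.norm(f)>45: break
print(m.current_time())
p,d=m.grab_frame("scene"); p=cv2.cvtColor(p,cv2.COLOR_RGB2BGR)
cv2.imwrite("pics/scene3c.png",cv2.resize(p[100:270,355:525],None,fx=3.5,fy=3.5,interpolation=cv2.INTER_CUBIC))
E
```

```text
[0.5054 0.2874 0.0955] [-1.    0.91  4.69]
0.1 [0.491  0.2841 0.0956] fr 3.4 ft -1.4 fz 4.5 r 0.0 0.13
0.2 [0.4774 0.2795 0.0955] fr 5.1 ft -1.2 fz 4.5 r 0.0004 0.131
0.3 [0.4642 0.2736 0.0955] fr 3.1 ft -1.0 fz 6.2 r 0.0004 0.125
0.4 [0.4516 0.2663 0.0955] fr 4.7 ft -2.2 fz 7.0 r 0.0004 0.125
0.5 [0.4397 0.2577 0.0955] fr 6.4 ft -2.1 fz 7.9 r 0.0009 0.131
0.6 [0.429  0.2482 0.0955] fr 3.4 ft -1.3 fz 6.8 r 0.0009 0.129
8.3333
```

View pics/scene3c.png

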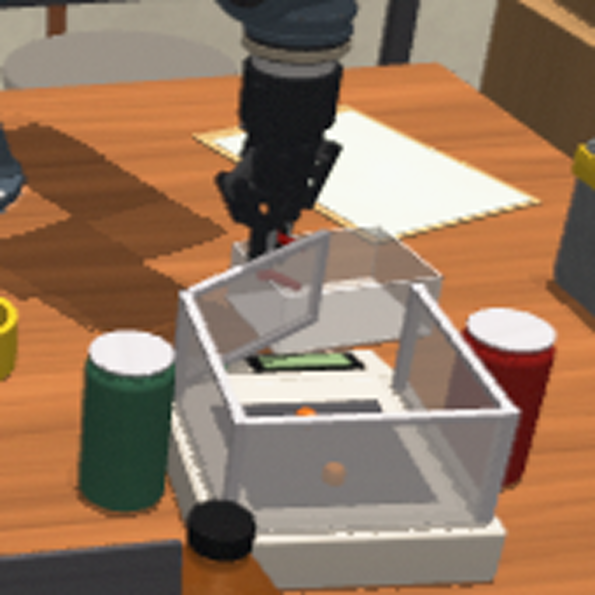

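The door swings along with the gripper and now stands clearly open at about 0.6 rad, with its free edge at crop (325,240). I continue to about 1.55 rad.

```bash
python3 - <<'E'
from rob import *
off=np.array([0,0,-.019])
hg=HG+[0,.0028,0]
r=.0009
for th in [.7,.8,.9,1.0,1.1,1.2,1.3,1.4,1.5,1.57]:
    d=np.array([-np.sin(SY+th),np.cos(SY+th),0])
    m.move_l(handle(th,hg)+off+d*r,Rd(SY-np.pi/2+th),max_speed=.10)
    f=m.current_force(); fr=f@d; ft=f@np.array([np.cos(SY+th),np.sin(SY+th),0])
    if abs(fr)>5: r+=np.clip(fr/7400*.6,-.002,.002)
    print(round(th,2),m.current_ee_pos().round(4),"fr",round(fr,1),"ft",round(ft,1),"fz",f[2].round(1),"r",round(r,4),m.current_grip_width().__round__(3))
    if np.linalg.norm(f)>45: break
m.set_gripper(0.4); print(m.current_force().round(1))
m.move_l(m.current_ee_pos()+[0,0,.15],max_speed=.15)
print(m.current_time())
for c in("scene","top"):
    p,d=m.grab_frame(c); p=cv2.cvtColor(p,cv2.COLOR_RGB2BGR); cv2.imwrite(f"pics/{c}4.png",p)
E
```

```text
0.7 [0.419  0.2374 0.0955] fr 4.4 ft -1.3 fz 8.4 r 0.0009 0.132
0.8 [0.4103 0.2256 0.0955] fr 5.0 ft -1.5 fz 8.8 r 0.0009 0.127
0.9 [0.4027 0.2131 0.0954] fr 5.6 ft -1.4 fz 10.2 r 0.0014 0.133
1.0 [0.3965 0.2001 0.0954] fr 2.7 ft 0.6 fz 7.8 r 0.0014 0.132
1.1 [0.3916 0.1863 0.0954] fr 3.6 ft -0.5 fz 9.9 r 0.0014 0.132
1.2 [0.3882 0.172  0.0954] fr 3.9 ft -0.5 fz 9.4 r 0.0014 0.127
1.3 [0.3862 0.1575 0.0954] fr 3.4 ft -0.9 fz 10.8 r 0.0014 0.133
1.4 [0.3856 0.1429 0.0954] fr 2.9 ft -0.9 fz 10.6 r 0.0014 0.131
1.5 [0.3866 0.1283 0.0954] fr 3.1 ft 0.2 fz 9.5 r 0.0014 0.132
1.57 [0.3881 0.1182 0.0954] fr 2.6 ft 0.4 fz 10.1 r 0.0014 0.132
[-0.7  0.2 -0.4]
12.8
```

View pics/scene4.png

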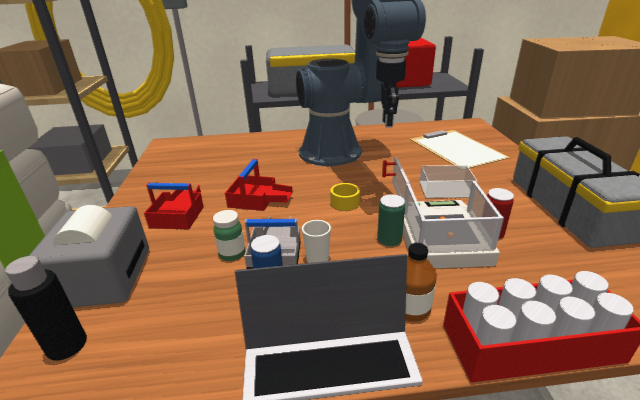

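View pics/top4.png

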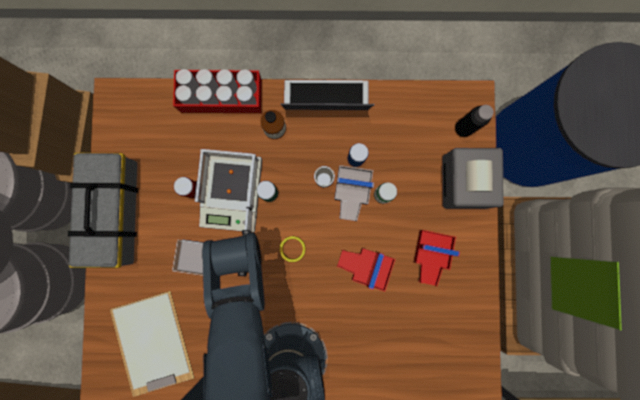

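The door now stands at about a right angle: the handle is at scene (388,168), and the door runs from (408,205) to (397,160). No bystander has shifted. On to the pan.

```bash
python3 - <<'E'
from rob import *
P=PAN+[0,.002,0]; R=Rd(PY)
m.set_gripper(0.5,70)
m.move_ptp(P+[0,0,.21],R)
m.move_l(P+[0,0,.086],max_speed=.1)
print(m.current_time(),m.current_ee_pos().round(4),m.current_force().round(2))
p,d=m.grab_frame("scene"); p=cv2.cvtColor(p,cv2.COLOR_RGB2BGR)
cv2.imwrite("pics/scene5c.png",cv2.resize(p[120:280,195:345],None,fx=3.7,fy=3.7,interpolation=cv2.INTER_CUBIC))
E
```

```text
16.0667 [ 0.6224 -0.2181  0.0867] [-0.78  0.57  0.08]
```

View pics/scene5c.png

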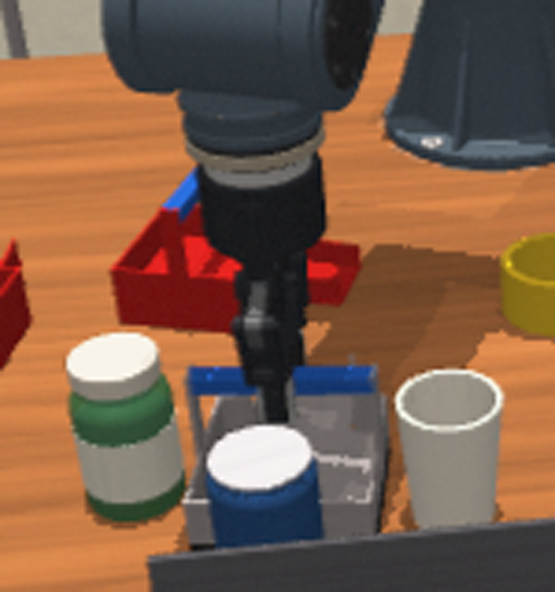

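The finger sits mid-bar: finger at crop (277,405) against a bar centre of 283, which matches once perspective is allowed for. I grip and lift.

```bash
python3 - <<'E'
from rob import *
P=PAN+[0,.002,0]
m.set_gripper(0.0,70)
print(m.current_time(),m.current_grip_width(),m.current_ee_pos().round(4),m.current_force().round(2),m.current_ft_torque().round(2))
m.move_l(P+[0,0,.10],max_speed=.04)
print(m.current_ee_pos().round(4),m.current_force().round(2),m.current_ft_torque().round(2))
m.move_l(P+[0,0,.30],max_speed=.15)
m.dwell(.3)
print(m.current_time(),m.current_grip_width(),m.current_ee_pos().round(4),m.current_force().round(2),m.current_ft_torque().round(2))
for c in("scene","top"):
    p,d=m.grab_frame(c); p=cv2.cvtColor(p,cv2.COLOR_RGB2BGR); cv2.imwrite(f"pics/{c}6.png",p)
E
python3 - <<'E'
import sys; sys.path.insert(0,'.')
from vis import *
import os
pan=(.622,-.218,.30-.086)
os.chdir('.')
for c,b in(("scene",(190,80,340,240)),("top",(300,130,420,240))):
    cv2.imwrite(f"pics/{c}6o.png",overlay(c,cv2.imread(f"pics/{c}6.png"),panpolys(pan,-.15),b,4))
E
```

```text
16.475 0.17735623097369776 [ 0.6222 -0.2181  0.0866] [-1.42  0.47  5.11] [0.1  0.21 0.02]
[ 0.6219 -0.218   0.1   ] [-0.19 -0.41 -4.17] [ 0.   -0.01 -0.07]
18.7583 0.16931489692695356 [ 0.622  -0.218   0.2997] [-1.55  0.52 -4.24] [ 0.02 -0.02 -0.07]
```

View pics/scene6o.png

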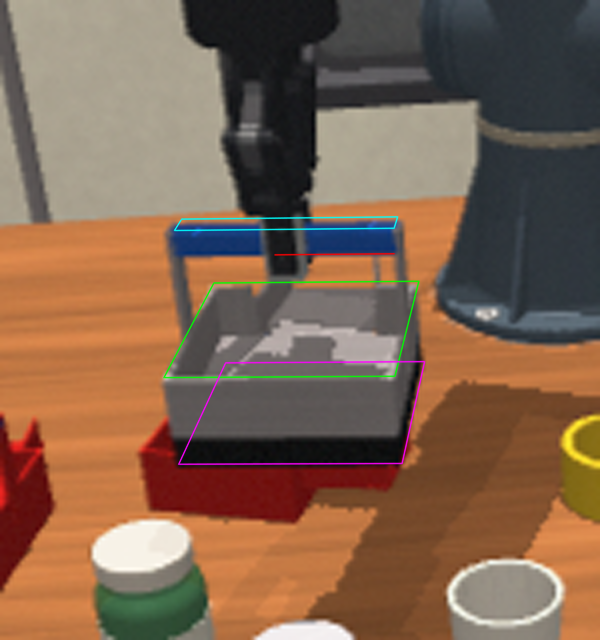

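View pics/top6o.png

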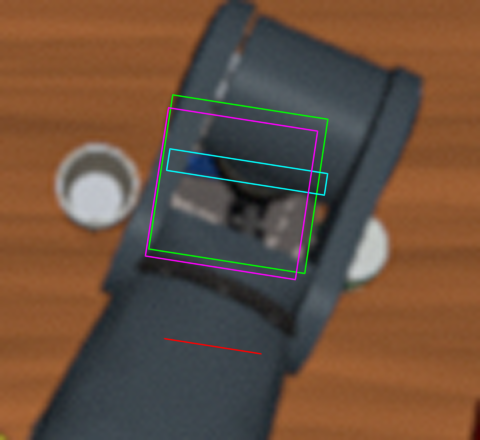

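The pan hangs level, with the drawn model matching bar, rim and underside to within about 1 px in the scene view. The handle contact suggested a small yaw or position error for the scale, so I refine the scale pose by fitting edges.

```bash
cat > fit.py <<'E'
from vis import *
SEAT=np.array([.6296,.2198,.045]); SY=-.075
def edgeline(c,g,A,B,hw=3.0,n=25,lo=.1,hi=.9):
    """A,B world endpoints; returns measured subpixel edge points (strongest gradient) along the projected line"""
    a,b=proj(c,np.array([A,B])); d=(b-a)/np.linalg.norm(b-a); nn=np.array([-d[1],d[0]])
    out=[]
    ts=np.linspace(lo,hi,n); o=np.arange(-hw,hw+.01,.25)
    for t in ts:
        q=a+(b-a)*t+o[:,None]*nn
        v=cv2.remap(g,q[:,0].astype(np.float32)[None],q[:,1].astype(np.float32)[None],cv2.INTER_CUBIC)[0]
        gr=np.abs(np.gradient(cv2.GaussianBlur(v[None],(0,0),1.5)[0])); i=gr[2:-2].argmax()+2
        w=slice(max(i-3,0),i+4); out.append(a+(b-a)*t+nn*(o[w]*gr[w]).sum()/gr[w].sum())
    return np.array(out)
E
python3 - <<'E'
from fit import *
def S(x,y,z): return T(SEAT,SY,[(x,y,z)])[0]
for tag in("0","4","6"):
    g=cv2.cvtColor(cv2.imread(f"pics/top{tag}.png"),cv2.COLOR_BGR2GRAY).astype(np.float32)
    print(tag)
    for name,A,B in(("rear wall",(.09,.087,.09),(.09,-.087,.09)),("left wall",(-.085,.09,.09),(.087,.09,.09)),("right wall in",(-.085,-.084,.09),(.087,-.084,.09)),
        ("deck right",(-.165,-.1,0),(-.11,-.1,0)),("deck right2",(-.09,-.1,0),(.1,-.1,0)),("nose front",(-.17,.1,-.02),(-.17,-.1,-.02))):
        p=edgeline("top",g,S(*A),S(*B)); z=S(*A)[2]
        W=np.array([ray("top",*q,z) for q in p])
        vx,vy,x0,y0=cv2.fitLine(W[:,:2].astype(np.float32),cv2.DIST_HUBER,0,1e-4,1e-4).ravel()
        a=np.arctan2(vy,vx)
        if abs(B[0]-A[0])<1e-6: a-=np.pi/2
        a=(a+np.pi/2)%np.pi-np.pi/2
        L=(W-SEAT)[:,:2]; c,s=np.cos(SY),np.sin(SY); l=np.c_[c*L[:,0]+s*L[:,1],-s*L[:,0]+c*L[:,1]]
        print(name,"yaw",a.round(4),"local med",np.median(l,0).round(4),"std",np.std(l,0).round(4))
E
```

```text
0
rear wall yaw -0.108 local med [ 0.0839 -0.0001] std [0.0045 0.0418]
left wall yaw -0.1832 local med [0.0005 0.0834] std [0.0413 0.0051]
right wall in yaw -0.1208 local med [ 0.0007 -0.079 ] std [0.0413 0.0044]
deck right yaw -0.0946 local med [-0.1375 -0.0982] std [0.0132 0.0007]
deck right2 yaw -0.0922 local med [ 0.0045 -0.0999] std [0.0457 0.0038]
nose front yaw -0.0904 local med [-0.1699 -0.    ] std [0.0009 0.0481]
4
rear wall yaw -0.1043 local med [ 0.0834 -0.0001] std [0.0045 0.0418]
left wall yaw -0.1847 local med [0.0005 0.0835] std [0.0413 0.0051]
right wall in yaw -0.1206 local med [ 0.0007 -0.079 ] std [0.0413 0.0044]
deck right yaw -0.0904 local med [-0.1375 -0.0984] std [0.0132 0.0005]
deck right2 yaw -0.0927 local med [ 0.0045 -0.0999] std [0.0457 0.0038]
nose front yaw -0.0808 local med [-0.1691 -0.    ] std [0.0018 0.0481]
6
rear wall yaw -0.0265 local med [ 0.0916 -0.0001] std [0.0045 0.0418]
left wall yaw -0.1829 local med [0.0005 0.0835] std [0.0413 0.0052]
right wall in yaw -0.1204 local med [ 0.0007 -0.079 ] std [0.0413 0.0044]
deck right yaw -0.0713 local med [-0.1375 -0.0984] std [0.0132 0.0006]
deck right2 yaw -0.0888 local med [ 0.0045 -0.0999] std [0.0457 0.0038]
nose front yaw -0.0867 local med [-0.1699 -0.    ] std [0.0012 0.0481]
```

```bash
python3 - <<'E'
from fit import *
from scipy.optimize import least_squares
for tag in("0","4","6"):
    im=cv2.imread(f"pics/top{tag}.png"); b=(195,150,265,235); f=8
    o=cv2.resize(im[b[1]:b[3],b[0]:b[2]],None,fx=f,fy=f,interpolation=cv2.INTER_CUBIC)
    g=cv2.cvtColor(o,cv2.COLOR_BGR2GRAY)
    hs=cv2.cvtColor(o,cv2.COLOR_BGR2HSV)
    # black mat
    mk=((g<110)&(hs[...,1]<70)).astype(np.uint8)
    N,L,S,C=cv2.connectedComponentsWithStats(mk)
    i=L[int((181-b[1])*f),int((228-b[0])*f)]
    mm=(L==i).astype(np.uint8) ; mm=cv2.morphologyEx(mm,cv2.MORPH_CLOSE,np.ones((41,41)))
    mm=cv2.morphologyEx(mm,cv2.MORPH_OPEN,np.ones((61,61)))
    ct=max(cv2.findContours(mm,cv2.RETR_EXTERNAL,cv2.CHAIN_APPROX_NONE)[0],key=cv2.contourArea)[:,0].astype(float)
    uv=(ct+.5)/f-.5+[b[0],b[1]]
    W=np.array([ray("top",*q,.045)[:2] for q in uv])
    def res(p):
        c,s=np.cos(p[2]),np.sin(p[2]); l=(W-p[:2])@np.array([[c,-s],[s,c]])
        return (np.maximum(abs(l[:,0])-p[3],abs(l[:,1])-p[4])*1e3)
    r=least_squares(res,[.63,.22,-.08,.066,.066],loss="soft_l1",f_scale=.5)
    # sides residual: project in the fit frame
    print(tag,"mat x,y,yaw,hx,hy",r.x.round(4),"rms",np.sqrt(np.mean(res(r.x)**2)).round(2))
    # pegs, subpixel saturation-weighted
    for u,v in((230.5,171.5),(228.7,190.8)):
        w=im[int(v)-4:int(v)+6,int(u)-4:int(u)+6].astype(float); wt=np.clip(w[...,2]-w[...,0]-40,0,None)
        yy,xx=np.mgrid[int(v)-4:int(v)+6,int(u)-4:int(u)+6]
        c=((xx*wt).sum()/wt.sum(),(yy*wt).sum()/wt.sum()); print(np.round(c,2),ray("top",*c,.053).round(4))
E
```

```text
0 mat x,y,yaw,hx,hy [ 0.6299  0.2203 -0.0767  0.0626  0.0626] rms 0.68
[230.57 171.33] [0.6648 0.2172 0.053 ]
[228.45 190.77] [0.5952 0.2233 0.053 ]
4 mat x,y,yaw,hx,hy [ 0.6298  0.2203 -0.0776  0.0626  0.0627] rms 0.64
[230.57 171.33] [0.6648 0.2172 0.053 ]
[228.46 190.77] [0.5952 0.2232 0.053 ]
6 mat x,y,yaw,hx,hy [ 0.6299  0.2203 -0.0776  0.0624  0.0625] rms 0.65
[230.57 171.32] [0.6648 0.2172 0.053 ]
[228.45 190.78] [0.5952 0.2233 0.053 ]
```

```bash
python3 - <<'E'
from rob import *
S=np.array([.6293,.2220,.045]); sy=-.081
R=Rd(sy-PY+PY)  # pan aligned to the jaw as gripped
m.move_l([S[0],S[1],.30],R,max_speed=.22)
m.move_l([S[0],S[1],.045+.0866+.040],max_speed=.12)
m.dwell(.2)
print(m.current_time(),m.current_ee_pos().round(4),m.current_force().round(2),m.current_grip_width())
for c in("scene","top"):
    p,d=m.grab_frame(c); p=cv2.cvtColor(p,cv2.COLOR_RGB2BGR); cv2.imwrite(f"pics/{c}7.png",p)
    e=m.current_ee_pos()
    b=(375,110,525,270) if c=="scene" else (170,130,300,260)
    cv2.imwrite(f"pics/{c}7o.png",overlay(c,p,panpolys((e[0],e[1],e[2]-.0866),sy)+scalepolys((.6300,.2203,.045),sy,1.55)[:4],b,4))
E
```

```text
22.425 [0.6295 0.2221 0.1722] [-0.09 -0.07 -3.92] 0.16718451893188502
```

View pics/scene7o.png

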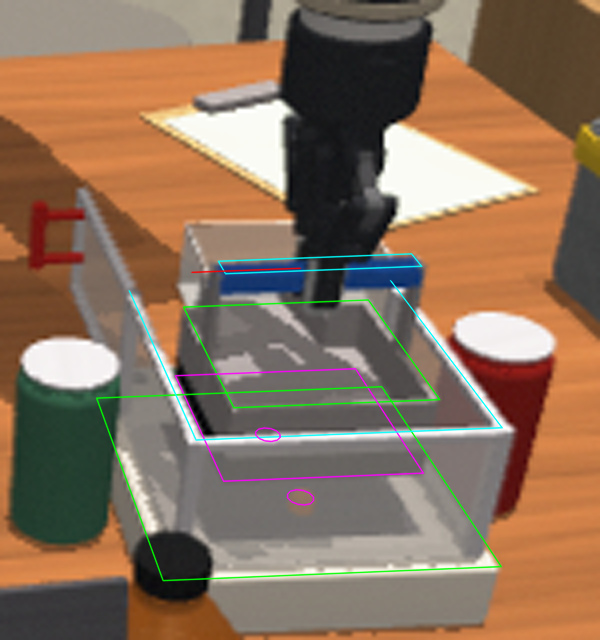

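View pics/top7o.png

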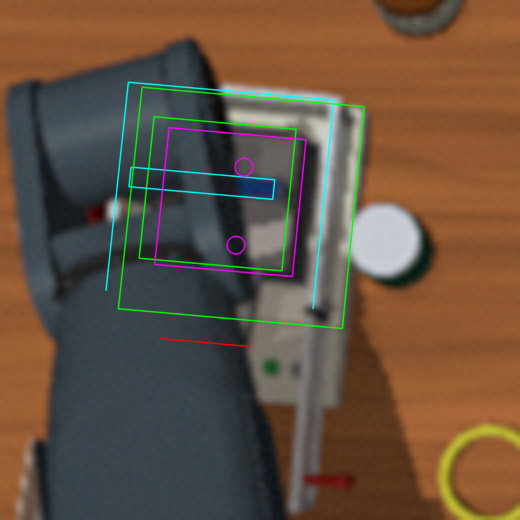

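Predicted and actual pan agree to about 1 px in the scene view (bar predicted 219–422, actual about 217–421), and the rear peg at (301,498) lies on its mark. The door stands open at about 90°. I lower in small steps and watch the forces.

```bash
python3 - <<'E'
from rob import *
S=np.array([.6293,.2218,.045]); sy=-.081
m.move_l([S[0],S[1],.045+.0866+.015],max_speed=.06)
f0=m.current_force(); t0=m.current_ft_torque(); print(f0.round(2),t0.round(2))
for h in np.arange(.013,-.0001,-.002):
    m.move_l([S[0],S[1],.045+.0866+h],max_speed=.025)
    f=m.current_force()-f0; e=m.current_ee_pos()
    print(round(h,3),e.round(4),"df",f.round(2),"dt",(m.current_ft_torque()-t0).round(2))
    if np.linalg.norm(f)>15: break
print(m.current_time())
E
```

```text
[ 0.82 -0.32 -3.43] [ 0.02 -0.04 -0.02]
0.013 [0.6294 0.2218 0.1447] df [ 0.31 -0.58 -0.04] dt [-0.01  0.02  0.09]
0.011 [0.6292 0.2218 0.1425] df [-1.36  0.13 -0.88] dt [0.   0.05 0.03]
0.009 [0.6292 0.2218 0.1404] df [ 0.11  0.57 -0.89] dt [ 0.01  0.04 -0.03]
0.007 [0.6292 0.2218 0.1384] df [-0.01  0.7  -1.65] dt [-0.04  0.09  0.03]
0.005 [0.6292 0.2218 0.1364] df [ 0.26  0.23 -0.44] dt [-0.04  0.02  0.05]
0.003 [0.6292 0.2218 0.1344] df [-0.59 -0.53 -0.75] dt [0.03 0.08 0.01]
0.001 [0.6292 0.2218 0.1324] df [-0.62 -0.1  -1.58] dt [-0.02  0.02  0.04]
24.8417
```

No contact so far, so the sockets are sliding over the pegs freely. I continue until it touches.

```bash
python3 - <<'E'
from rob import *
S=np.array([.6293,.2218,.045])
f0=np.array([.2,-.2,-4.3])
for h in np.arange(0,-.006,-.0007):
    m.move_l([S[0],S[1],.045+.0866+h],max_speed=.015)
    f=m.current_force()-f0; e=m.current_ee_pos()
    print(round(h,4),e.round(4),"df",f.round(2),"t",(m.current_ft_torque()).round(2))
    if np.linalg.norm(f)>6: break
print(m.current_time())
for c in("scene","top"):
    p,d=m.grab_frame(c); p=cv2.cvtColor(p,cv2.COLOR_RGB2BGR); cv2.imwrite(f"pics/{c}8.png",p)
    e=m.current_ee_pos()
    b=(375,110,525,270) if c=="scene" else (170,130,300,260)
    cv2.imwrite(f"pics/{c}8o.png",overlay(c,p,panpolys((e[0],e[1],e[2]-.0866),-.081),b,4))
E
```

```text
0.0 [0.6293 0.2218 0.1316] df [ 0.8   0.54 -0.32] t [-0.02 -0.02 -0.02]
-0.0007 [0.6293 0.2218 0.1315] df [-4.56 -0.74  8.77] t [-0.22  0.65 -0.07]
25.3417
```

View pics/scene8o.png

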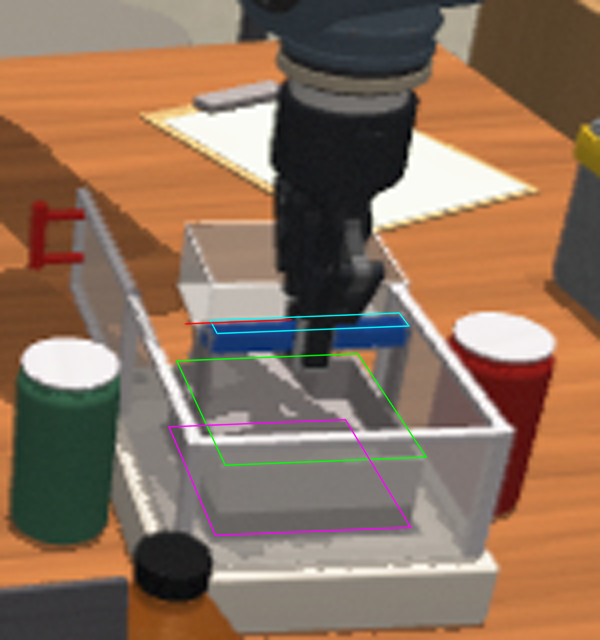

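Contact came exactly at deck height, so the pan is home over the pegs. In the picture its underside lies on the predicted outline (215–410, 530). I release and back off straight up.

```bash
python3 - <<'E'
from rob import *
S=np.array([.6293,.2218,.045])
m.set_gripper(0.45,20)
print(m.current_grip_width(),m.current_force().round(2))
e=m.current_ee_pos()
m.move_l([e[0],e[1],.32],max_speed=.12)
m.move_ptp([.45,-.05,.35],Rd(-.2))
m.dwell(.3)
print(m.current_time(),m.current_force().round(2))
for c in("scene","top"):
    p,d=m.grab_frame(c); p=cv2.cvtColor(p,cv2.COLOR_RGB2BGR); cv2.imwrite(f"pics/{c}9.png",p)
    b=(375,140,525,270) if c=="scene" else (170,130,300,260)
    cv2.imwrite(f"pics/{c}9o.png",overlay(c,p,panpolys((.630,.2203,.045),-.081),b,4))
    print([(np.round(r["at"],3),round(r["confidence"],2)) for r in m.look_for(c,"pan")])
E
```

```text
0.45296195580038245 [-0.23  0.35  0.72]
29.0583 [ 0.97  0.74 -0.05]
[(array([ 0.402, -0.512,  0.032]), 0.72), (array([ 0.34 , -0.275,  0.032]), 0.66), (array([0.605, 0.237, 0.082]), 0.63)]
[(array([ 0.328, -0.27 ,  0.021]), 0.82), (array([0.614, 0.226, 0.065]), 0.8), (array([ 0.377, -0.501,  0.02 ]), 0.77)]
```

View pics/scene9.png

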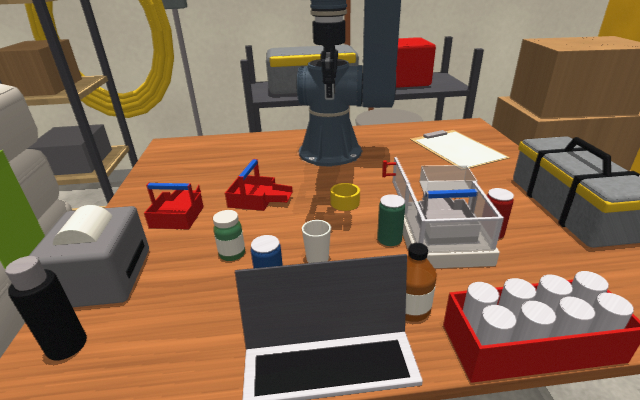

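View pics/scene9o.png

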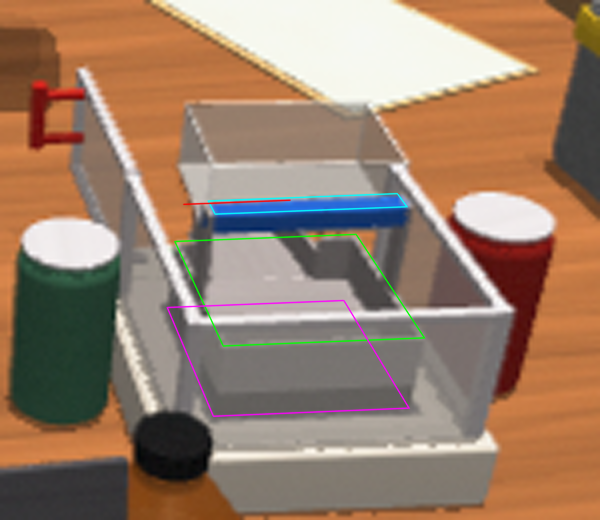

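View pics/top9o.png

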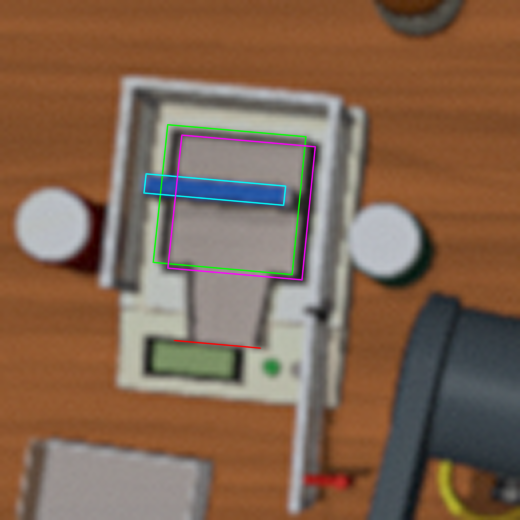

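```bash
python3 - <<'E'
from bench import manip as m
print(m.sign_off(), m.current_time())
E
```

```text
the job is handed in; nothing more can be done
the job is handed in; nothing more can be done
```

The steel pan sits on the scale's two pegs, flat on the deck with its lip out through the open doorway. I handed the job in after about 29 s of the 67 s allowed; no verdict is reported.

- **Door:** I gripped the handle and swung the door to about 1.57 rad before touching the pan. The last top picture shows it still at about a right angle.
- **Pan:** I lifted the stainless pan by its blue bar and lowered it in small steps. It met no resistance until it touched the deck at the expected height, with about 10 N of contact. After I let go, the pan's model drawn at the seat pose matched both cameras to about 1 px (roughly 3 mm).
- **Everything else:** In the last overview picture the cans, jar, cup, tape roll and tub look unmoved, judged by eye rather than measured. The gripper was clear of everything.

**Disagreements:** The position I felt at the door handle was about 3 mm off the camera estimate, so I shifted the placing target by about 1.5 mm in y. My estimates of the scale's angle also varied, from −0.075 to −0.09 rad (outliers aside), and I used −0.081.

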